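# Slide the lens carriage to its click stop

## Robot

A 6-joint arm with a two-finger parallel gripper is mounted at the origin on the work surface. World frame = base frame: x ahead of the robot, y to its left, z up, the work surface at z = 0. Lengths are in m, angles in degrees, forces in N, time in s.
With the tool pointing down it reaches from about 0.275 to 0.975 m from the base axis. Payload 8.4 kg.
Tool frame: the origin (TCP) lies on the centre line of the jaws, within the pads' length; the fingertips stand 8 mm ahead of it and the grasp point (between the pads) lies 11 mm behind it; z points along the fingers, y is the line along which they close (so a half turn about z gives the same grasp; the last joint's range is limited). The gripper opens to 92 mm and grips with 3 to 60 N. Pads are 20 mm wide; open, the fingers measure 128 mm over their backs; the gripper's body (75 mm by 189 mm) begins 69 mm behind the grasp point.
Start: joints at [-0.138, 20.225, 93.587, -0, 66.188, -0.138], TCP at [0.625, -0, 0.223] pointing down, gripper open.
Joint ranges: [-150.9, 150.9], [-52.94, 120.26], [3.33, 152.33], [-74.26, 254.26], [0, 154.13], [-172.89, 172.89]. Speed limits (degrees/s): [127.2, 127.2, 159.86, 180, 180, 180].

## Interface

Orientations are given as [roll, pitch, yaw] about the fixed x, y, z axes, in that order (R = Rz(yaw) Ry(pitch) Rx(roll)).
In Python, from cell import observe, optics, workorder gives the robot as it stands. The module is installed in compiled form; this text tells all that it offers.
- The arm moves only by the tool drive_tool, never from a script. Its argument "increments" is a list that holds one entry, the list of rows, each a list of 7 numbers: the shift along the tool's x, y, z each as a share of 5 cm, from -1 to 1, then the turn, a rotation vector about the tool's x, y, z each as a share of 0.15 rad, from -1 to 1, then the closure, from 0 (fully open) to 1 (shut). A call has 1 to 20 rows; each row shifts and turns the commanded pose from where the row before left it, along the tool's axes as they then stand; what a row does not reach is not made up. A row lasts 1/10 s, in which the tool goes at most 50 mm and 8.59 degrees, less where a joint would pass 70% of its speed; a pose out of reach is approached as far as the arm can. A call with a number of a shift or a turn outside -1 to 1 is refused whole. A call with a gripper value outside its range is refused whole. The fingers move at their own pace and stop on an object; "newtons" is the grip in N (left out, the last holds). Time passes only in rows, so rows that do not move let the fingers close. It gives the time, the measured TCP pose, the force, the opening and the grip force at its end, in the units of the state.
- observe(): the state, without advancing time (a new reading comes with each control period).
- optics.read_camera(name): name is "scene" or "side" or "wrist"; returns the picture (384x512x3 uint8, red, green, blue); there is no depth.
- optics.calibration(name): a dict with "vfov" (degrees; the focal length in pixels is half the picture's height over the tangent of half this angle, whatever the lens; pixels are square), "cx", "cy" (the principal point, pixels), "R" (3x3) and "t" (3): a world point X has camera coordinates R X + t. Camera axes: x right, y down, z forward; pixel columns grow to the right and rows downward; lengths in m; the calibration is good to about 2 mm. The wrist camera is an equidistant fisheye: a pixel r from the principal point sees the ray r / f radians off the axis. A picture is of the moment at which its call begins: read the wrist's pose just before it. calibration takes no time and is no camera call; for the wrist camera it gives the pose at the moment of the call.
- workorder.sign_off(): hands the job in; it is judged then, once.
The state is a dict: "time_s": time; "joint_pos": joint angles; "joint_velocities": joint speeds; "joint_efforts": joint torques, N m; "ee_pos": TCP position; "eef_rot": TCP orientation; "force": force on the tool from outside, world axes, zero at the start; "moment": the same for the moment, N m; "gripper_width": opening from 0.0 (shut) to 1.0 (fully open); "gripper_force": force on a finger pad.
Only numpy, scipy, OpenCV 4.12 (cv2) and the standard library are available. Lean on these libraries where they do the work, as an engineer would, in place of code of your own. Each camera call takes 0.05 s, during which the arm holds its last target. There are 200 camera calls.

## Task

Gently push the lens carriage along the rail with your fingertips, towards the plate with the two ridges, until the sprung ball under the carriage drops into the groove between the ridges and the carriage stays there. Do not pinch or lift anything: push only on the carriage, keep off the lens and its post, and let the pliers, the tape roll and the small carton stay where they are. Finish with the hand clear.

Things in the scene. Friction and masses are not known exactly. Their poses are not given: they have to be found in the camera images.
- rail: Aluminium rail fixed flat on the bench, 600 mm long along its own y axis, 40 mm wide, top 22 mm above the bench; a black foot at each end (70 mm wide, 16 mm long, 32 mm high). Origin: middle of its underside. Two steel plates are fixed on its top, one on either side of the carriage, either one on the +y side, 110 to 180 mm from the middle.
- carriage: Dark grey carriage astride the rail, sliding along the rail's y axis (its own y too), 230 mm either way from the middle; starts within 30 mm of the middle. Block 64 mm wide, 80 mm long, 34 to 58 mm above the bench, cheeks down both sides of the rail. Origin at bench height under its middle: flat end faces at y = -40 and +40 mm. Sliding takes 1 to 2 N. A sprung ball sits under its middle.
- ridged_plate: Steel plate on the rail, 26 mm wide, 56 mm long, 2 mm thick, with two half-round ridges across it, 10 mm either side of its middle, tops 31 mm above the bench. Origin at bench height under its middle. The carriage passes over it; only the ball touches the ridges: it meets the first about 20 mm short of the groove, and riding over it (crest 10 mm short) takes a push of 6 to 9 N.
- groove (a point): Middle of the groove between the ridges, 27 mm above the bench. The carriage is seated when its origin is here in plan. From some 7 mm short the ball drops and pulls the carriage on by itself to the middle, and the push felt falls to nothing. Pushing it out again, either way, takes 6 to 9 N: pushed too far it passes the stop, but it may be pushed back from the other end.
- flat_plate: Steel plate on the rail, 26 mm wide, 56 mm long, 2 mm thick, flat, with no ridges: not the stop. The carriage passes over it without touching. Origin at bench height under its middle.
- lens_post (a joint): How far the lens post is drawn up out of its holder on the carriage, in m: 0 is fully down, as at the start. The holder is 22 mm in diameter, to 72 mm above the bench; the lens mount on the post is a disc 28 mm in diameter and 10 mm thick, facing along the rail, its top 104 mm above the bench.
- pliers: Loose long-nose pliers with yellow handles, lying flat beyond the rail, about 155 mm long, 62 mm wide and 14 mm high. Origin at the pivot, on the bench. Leave alone.
- tape_roll: Loose white roll of tape lying flat beyond the rail, 68 mm in diameter, 22 mm high. Origin at the middle of its underside. Leave alone.
- carton: Loose small cardboard box on the robot's side of the rail, 60 x 85 mm and 35 mm high. Origin at the middle of its underside. Leave alone.

How it is judged:
By the outcome, as a careful person would: the job done as asked, in the order asked, and still so for the second after the job is handed in, with the robot touching nothing.
It also fails if it takes over 48 s, if anything falls off the work surface, if the arm or the gripper's body presses on something with over 40 N, if the wrist force passes 120 N, or if a joint passes its speed limit or range.

## Working session

There is one attempt and no reset: what is moved stays moved. The work goes in short steps, Python scripts to look and compute and a tool call to move; the robot and the scene stay as the last step left them, time stands still between calls to the robot, and variables do not carry over. Pictures are saved under pics/ and viewed, at most 10 in all, crops included, and the job is handed in when it is done.

Besides the shell and the picture viewer there is one more tool, called after "Call:" as a command line: name --argument value ..., lists and objects as JSON in quotes. drive_tool: Moves the arm, as the interface text tells. Shift numbers are shares of 5 cm and turn numbers shares of 0.15 rad, none past 1 either way. Its arguments: {"type":"object","properties":{"increments":{"type":"array","items":{"type":"array","items":{"type":"array","items":{"type":"number"}}}},"newtons":{"type":"number"}},"required":["increments"]}

```bash
mkdir -p pics
python3 - <<'E'
from cell import observe, optics
import cv2,numpy as np
for n in("scene","side"):
    im=optics.read_camera(n); cv2.imwrite(f"pics/{n}0.png",cv2.resize(im[:,:,::-1],(800,600),interpolation=cv2.INTER_CUBIC)); np.save(n+"0.npy",im)
    c=optics.calibration(n); print(n,{k:np.round(v,3).tolist() for k,v in c.items()})
s=observe();print(s)
E
```

```text
scene {'vfov': 47.029, 'cx': 262.062, 'cy': 192.602, 'R': [[0.331, 0.943, -0.026], [0.463, -0.187, -0.866], [-0.822, 0.275, -0.499]], 't': [-0.191, -0.189, 1.268]}
side {'vfov': 51.45, 'cx': 249.392, 'cy': 190.155, 'R': [[0.861, -0.509, -0.012], [-0.283, -0.459, -0.842], [0.423, 0.728, -0.539]], 't': [-0.453, 0.215, 0.639]}
{'time_s': 0.1, 'joint_pos': array([-1.37995629e-01,  2.02591584e+01,  9.36243645e+01,  5.72529158e-04,
        6.61885250e+01, -1.38330844e-01]), 'joint_velocities': array([-0.06916534, -0.13762291, -0.18643174, -0.02130978,  0.01674256,
        0.00363825]), 'joint_efforts': array([-8.71753400e-04, -5.94903338e+01, -3.34933627e+01,  6.98069832e-02,
        1.83198228e-02, -2.35421521e-05]), 'ee_pos': array([ 6.24562130e-01, -1.03028990e-06,  2.21935152e-01]), 'eef_rot': array([-1.79927954e+02, -6.97449383e-04,  9.00001033e+01]), 'force': array([ 0.04015512,  0.61735628, -0.76414971]), 'moment': array([0.02410579, 0.01856835, 0.0388105 ]), 'gripper_force': 0.0, 'gripper_width': 0.9998963581463914}
```

View pics/scene0.png

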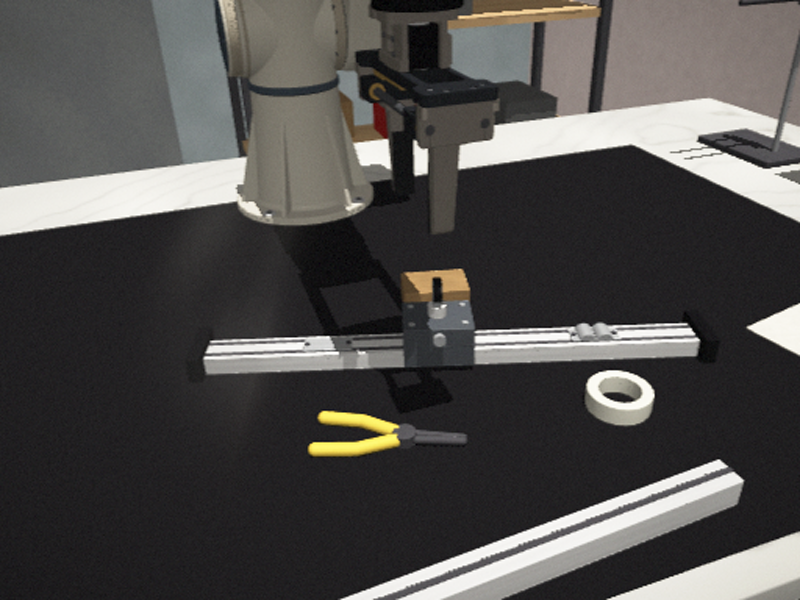

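View pics/side0.png

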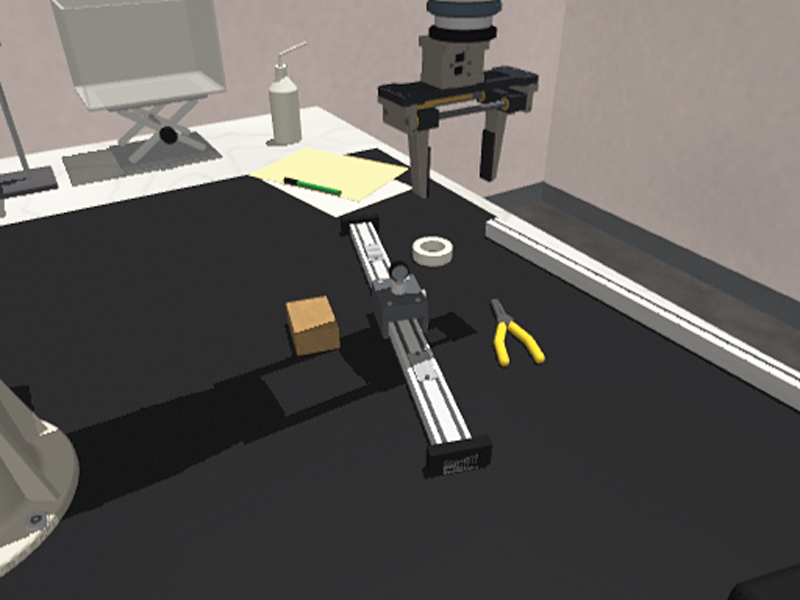

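The scene view shows the ridged plate right (+y) of the carriage, with ridges near (592,332) in the enlarged picture and carriage block corners about (404,333) and (474,336). The flat plate is at (328,344), and the carton is behind the carriage. In the side view the ridges are near (374,250) and the carriage near (400,300).

```bash
cat > h.py <<'E'
import numpy as np
from cell import optics
def plane(n,px,z,c=None):
    c=c or optics.calibration(n); px=np.atleast_2d(px).astype(float)
    f=192/np.tan(np.radians(c["vfov"])/2); R=np.array(c["R"]);o=-R.T@np.array(c["t"])
    d=(px-[c["cx"],c["cy"]])/f
    if n=="wrist":
        r=np.linalg.norm(d,axis=1,keepdims=True); d3=np.hstack([d/np.maximum(r,1e-9)*np.sin(r),np.cos(r)])
    else: d3=np.hstack([d,np.ones((len(d),1))])
    d3=d3@R
    return o+d3*((z-o[2])/d3[:,2:])
E
python3 - <<'E'
import numpy as np,cv2
from h import *
S=800/512
for n,l in {"scene":[("ridges",(592,326),.031),("flat",(328,344),.024),("rail nearL",(205,356),.022),("rail nearR",(697,337),.022),("blk NL",(404,333),.058),("blk NR",(474,336),.058),("blk FR",(470,303),.058),("carton topR",(469,288),.035),("carton topL",(402,290),.035)],
 "side":[("ridges",(374,250),.031),("flat",(424,366),.024),("railend near mid",(450,441),.022),("railend far",(362,224),.022),("carton a",(288,302),.035),("carton b",(331,297),.035),("carton c",(338,325),.035),("carton d",(293,330),.035)]}.items():
    for k,p,z in l: print(n,k,plane(n,(np.array(p)+.5)/S-.5,z).round(3)[0])
a=np.load("scene0.npy")[180:250,250:470,::-1]; b=np.load("side0.npy")[130:300,170:330,::-1]
cv2.imwrite("pics/c1.png",cv2.resize(a,(792,252),interpolation=cv2.INTER_CUBIC)); cv2.imwrite("pics/c2.png",cv2.resize(b,(560,595),interpolation=cv2.INTER_CUBIC))
E
```

```text
scene ridges [0.614 0.214 0.031]
scene flat [ 0.526 -0.082  0.024]
scene rail nearL [ 0.496 -0.219  0.022]
scene rail nearR [0.667 0.321 0.022]
scene blk NL [ 0.587 -0.009  0.058]
scene blk NR [0.621 0.06  0.058]
scene blk FR [0.554 0.084 0.058]
scene carton topR [0.482 0.115 0.035]
scene carton topL [0.455 0.033 0.035]
side ridges [0.616 0.203 0.031]
side flat [ 0.525 -0.088  0.024]
side railend near mid [ 0.479 -0.208  0.022]
side railend far [0.654 0.316 0.022]
side carton a [0.43  0.124 0.035]
side carton b [0.489 0.104 0.035]
side carton c [0.466 0.035 0.035]
side carton d [0.409 0.057 0.035]
```

View pics/c1.png

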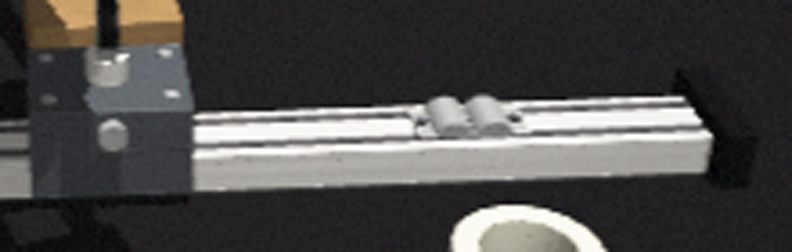

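View pics/c2.png

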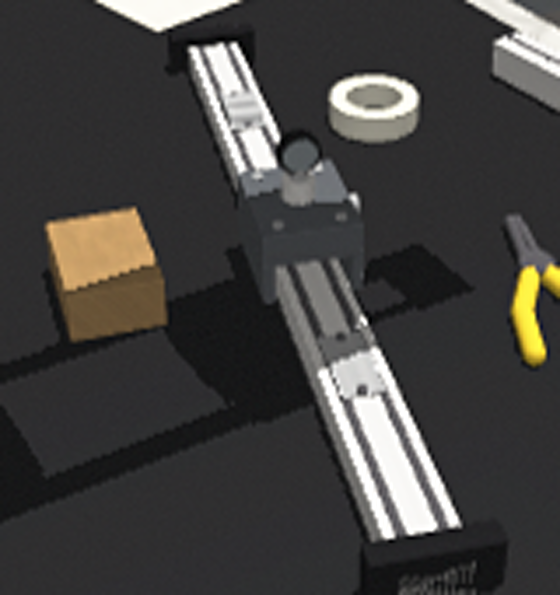

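The crops show the ridge mid at about (469,113) in the scene crop, with the plate's near edge from (412,138) to (523,133). The block's near top edge runs (30,113)–(193,108). The side crop has the ridges at about (243,107).

Run:
```python
from h import *
c1=lambda p:(np.array(p)+.5)/3.6-.5+[250,180]
c2=lambda p:(np.array(p)+.5)/3.5-.5+[170,130]
y=np.array([.302,.953]);x=np.array([.953,-.302]);C=np.array([.564,.056])
for n,k,p,z in [("scene","ridge mid",c1((469,113)),.031),("scene","plate NL",c1((412,138)),.024),("scene","plate NR",c1((523,133)),.024),("scene","blk NL",c1((30,113)),.058),("scene","blk NR",c1((193,108)),.058),("scene","blk FL",c1((27,50)),.058),("scene","blk FR",c1((182,45)),.058),
 ("side","ridge mid",c2((243,105)),.031),("side","blk L",c2((247,208)),.058),("side","blk R",c2((364,228)),.058),("side","rail nearL",c2((371,541)),.022),("side","rail nearR",c2((460,527)),.022),("side","rail farL",c2((189,50)),.022),("side","rail farR",c2((237,42)),.022)]:
    P=plane(n,p,z)[0,:2]; print(n,k,P.round(3),"s,t mm",((P-C)@y*1e3).round(1),((P-C)@x*1e3).round(1))
```

```text
scene ridge mid [0.622 0.211] s,t mm 165.5 8.8
scene plate NL [0.623 0.179] s,t mm 135.0 18.9
scene plate NR [0.639 0.233] s,t mm 190.9 18.3
scene blk NL [ 0.581 -0.007] s,t mm -55.2 35.6
scene blk NR [0.606 0.067] s,t mm 22.8 36.8
scene blk FL [0.524 0.011] s,t mm -55.3 -24.6
scene blk FR [0.549 0.086] s,t mm 23.9 -23.7
side ridge mid [0.616 0.204] s,t mm 156.5 4.9
side blk L [0.528 0.041] s,t mm -24.8 -29.5
side blk R [ 0.577 -0.015] s,t mm -64.0 34.3
side rail nearL [ 0.459 -0.202] s,t mm -277.5 -22.3
side rail nearR [ 0.501 -0.217] s,t mm -278.8 22.5
side rail farL [0.633 0.324] s,t mm 275.8 -15.2
side rail farR [0.673 0.316] s,t mm 280.7 25.5
```

Call:
drive_tool --increments '[[[0,0,0,0,0,0.7,1],[0,0,0,0,0,0.7,1],[0,0,0,0,0,0.65,1],[-0.7,-0.7,0,0,0,0,1],[-0.3,-0.6,0,0,0,0,1],[0,0,0,0,0,0,1],[0,0,0,0,0,0,1]]]'

```text
time_s: 0.8
ee_pos: [0.5479, -0.0281, 0.2228]
eef_rot: [180.0, -0.0, 72.4]
force: [-0.4, -1.0, -0.1]
gripper_width: 0.414
gripper_force: 0.0
```

Run:
```python
from h import *
import cv2,pickle
c=optics.calibration("wrist"); im=optics.read_camera("wrist"); pickle.dump((c,im),open("w1.pkl","wb"))
cv2.imwrite("pics/w1.png",cv2.resize(im[:,:,::-1],(800,600),interpolation=cv2.INTER_CUBIC))
```

```text
(no output)
```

View pics/w1.png

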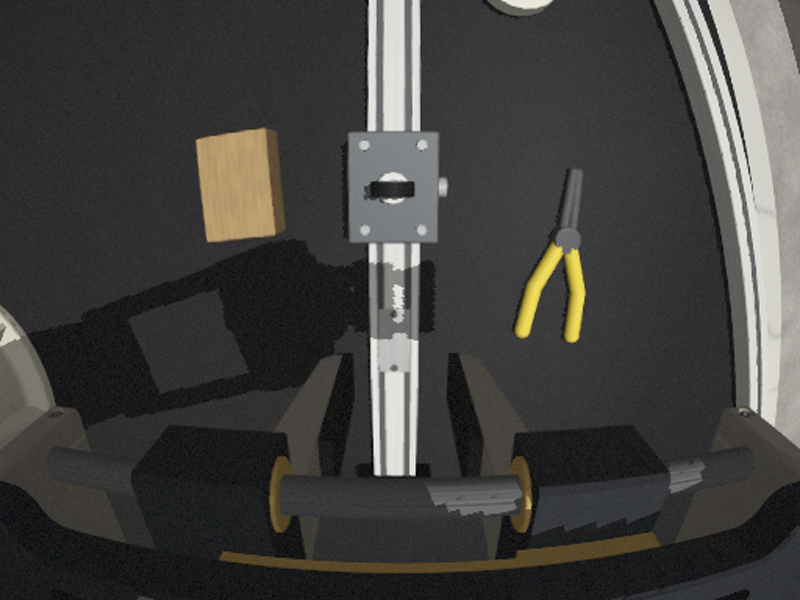

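The wrist view shows the carriage top corners at (348,132), (438,132), (438,242) and (348,243). The rail runs nearly upright through x≈395, and the ridged plate is out of view. The hand is well aligned.

Run:
```python
from h import *
import pickle
c,im=pickle.load(open("w1.pkl","rb"))
y=np.array([.302,.953]);x=np.array([.953,-.302]);C=np.array([.564,.056])
for z,L in [(.058,[(348,132),(438,132),(438,242),(348,243)]),(.022,[(368,60),(421,60),(371,400),(418,400)])]:
  P=plane("wrist",(np.array(L)+.5)/(800/512)-.5,z,c)[:,:2]
  print(np.c_[P,(P-C)@y,(P-C)@x].round(4))
from cell import observe
p=observe()["ee_pos"][:2]; print(p,(p-C)@y,(p-C)@x)
```

```text
[[ 0.5454  0.0849  0.0219 -0.0264]
 [ 0.6048  0.0658  0.0216  0.0359]
 [ 0.5819 -0.009  -0.0565  0.0367]
 [ 0.5204  0.0099 -0.0571 -0.0276]]
[[ 0.5747  0.1392  0.0825 -0.0149]
 [ 0.6135  0.1267  0.0823  0.0258]
 [ 0.4876 -0.1316 -0.2018 -0.0162]
 [ 0.5272 -0.1441 -0.2018  0.0254]]
[ 0.5487021 -0.027929 ] -0.08460430584636498 0.010767659597467304
```

Call:
drive_tool --increments '[[[-0.2,-0.12,0.5,0,0,0,1],[0,0,0.8,0,0,0,1],[0,0,0.8,0,0,0,1],[0,0,0.7,0,0,0,1],[0,0,0.5,0,0,0,1],[0,0,0.23,0,0,0,1],[0,0,0,0,0,0,1],[0,0,0,0,0,0,1],[0,0,0,0,0,0,1]]]'

```text
time_s: 1.75
ee_pos: [0.5405, -0.0357, 0.0474]
eef_rot: [179.9, -0.0, 72.4]
force: [0.8, -0.5, 0.8]
gripper_width: 0.005
gripper_force: 0.0
```

Run:
```python
from h import *
import cv2
im=optics.read_camera("side"); cv2.imwrite("pics/s2.png",cv2.resize(im[100:300,150:350,::-1],(600,600),interpolation=cv2.INTER_CUBIC))
from cell import observe
s=observe();p=s["ee_pos"];C=np.array([.564,.056]);print(p,(p[:2]-C)@[.302,.953],(p[:2]-C)@[.953,-.302],s["force"])
```

```text
[ 0.54037925 -0.03573403  0.04743681] -0.0945559994998416 0.005193104379429847 [-0.21799831 -0.15930833  0.02314414]
```

View pics/s2.png

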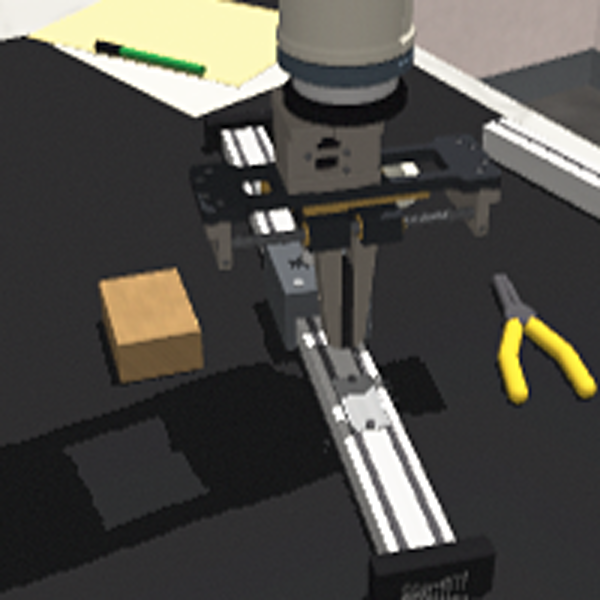

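The side crop shows the closed fingers standing over the rail just short of the carriage's end face, centred and clear of the carton and pliers.

```bash
python3 -c "
from h import *
c=optics.calibration('wrist');print(-np.array(c['R']).T@np.array(c['t']))"
```

```text
[0.56362032 0.040403   0.21018256]
```

Call:
drive_tool --increments '[[[0.2,0,0,0,0,0,1],[0.16,0,0,0,0,0,1],[0.1,0,0,0,0,0,1],[0.06,0,0,0,0,0,1],[0.06,0,0,0,0,0,1],[0.06,0,0,0,0,0,1],[0.06,0,0,0,0,0,1],[0.06,0,0,0,0,0,1]]]'

```text
time_s: 2.6
ee_pos: [0.5506, 0.0006, 0.0461]
eef_rot: [-180.0, 0.0, 72.4]
force: [-1.5, -1.2, 1.2]
gripper_width: 0.005
gripper_force: 0.8
```

Call:
drive_tool --increments '[[[0.08,0,0,0,0,0,1],[0.1,0,0,0,0,0,1],[0.12,0,0,0,0,0,1],[0.12,0,0,0,0,0,1],[0.12,0,0,0,0,0,1],[0.12,0,0,0,0,0,1],[0.12,0,0,0,0,0,1],[0.12,0,0,0,0,0,1],[0.12,0,0,0,0,0,1],[0.12,0,0,0,0,0,1],[0.12,0,0,0,0,0,1],[0.12,0,0,0,0,0,1],[0.12,0,0,0,0,0,1],[0.12,0,0,0,0,0,1],[0.12,0,0,0,0,0,1],[0.12,0,0,0,0,0,1],[0.1,0,0,0,0,0,1],[0.08,0,0,0,0,0,1],[0.04,0,0,0,0,0,1],[0,0,0,0,0,0,1]]]'

```text
time_s: 4.6
ee_pos: [0.5822, 0.1001, 0.0461]
eef_rot: [-180.0, -0.0, 72.4]
force: [-0.1, -0.9, 0.0]
gripper_width: 0.005
gripper_force: 0.0
```

Run:
```python
from h import *
import cv2,pickle
from cell import observe
s=observe();p=s["ee_pos"];C=np.array([.564,.056]);print(p,(p[:2]-C)@[.302,.953],(p[:2]-C)@[.953,-.302],s["force"])
c=optics.calibration("wrist"); im=optics.read_camera("wrist"); pickle.dump((c,im),open("w2.pkl","wb"))
sc=optics.read_camera("scene")
a=cv2.resize(im[:300,150:350,::-1],(400,600),interpolation=cv2.INTER_CUBIC)
b=cv2.resize(sc[150:300,260:460,::-1],(400,300),interpolation=cv2.INTER_CUBIC)
cv2.imwrite("pics/w2.png",np.hstack([a,np.vstack([b,0*b])]))
```

```text
[0.582159   0.10005376 0.04605453] 0.047467247683405066 0.004001295231975517 [-1.03427195e-01 -9.44102270e-01  8.74694672e-05]
```

View pics/w2.png

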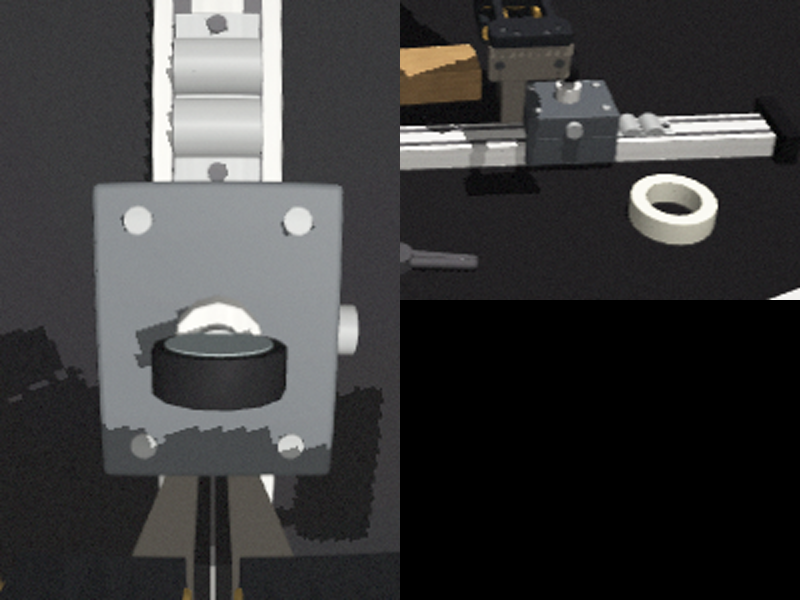

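The wrist crop shows the groove line at (218,97), plate screws at (217,22) and (217,172), and the block's far and near edges at rows 185 and 474. The hand is behind the carriage.

Run:
```python
from h import *
import pickle
c,im=pickle.load(open("w2.pkl","rb"));C=np.array([.564,.056])
for k,q,z in [("groove",(218,97),.027),("scr far",(217,22),.024),("scr near",(217,172),.024),("blk far",(218,185),.058),("blk near",(218,474),.058)]:
  P=plane("wrist",(np.array(q)+.5)/2-.5+[150,0],z,c)[0,:2]
  print(k,P.round(4),((P-C)@[.302,.953]).round(4),((P-C)@[.953,-.302]).round(4))
```

```text
groove [0.6187 0.2112] 0.1645 0.0052
scr far [0.6262 0.2358] 0.1901 0.005
scr near [0.6114 0.1892] 0.1413 0.005
blk far [0.6096 0.1836] 0.1354 0.005
blk near [0.5863 0.1095] 0.0577 0.0051
```

Call:
drive_tool --increments '[[[0.06,0,0,0,0,0,1],[0.1,0,0,0,0,0,1],[0.12,0,0,0,0,0,1],[0.12,0,0,0,0,0,1],[0.12,0,0,0,0,0,1],[0.1,0,0,0,0,0,1],[0.08,0,0,0,0,0,1],[0.06,0,0,0,0,0,1],[0.04,0,0,0,0,0,1],[0.04,0,0,0,0,0,1],[0.04,0,0,0,0,0,1]]]'

```text
time_s: 5.8
ee_pos: [0.5954, 0.1416, 0.046]
eef_rot: [-180.0, 0.0, 72.4]
force: [-1.4, -1.8, -0.3]
gripper_width: 0.007
gripper_force: 0.8
```

Call:
drive_tool --increments '[[[0.02,0,0,0,0,0,1],[0.02,0,0,0,0,0,1],[0.02,0,0,0,0,0,1],[0.02,0,0,0,0,0,1]]]'

```text
time_s: 6.2
ee_pos: [0.5967, 0.1454, 0.0461]
eef_rot: [-180.0, 0.0, 72.4]
force: [-1.3, -1.2, -0.7]
gripper_width: 0.005
gripper_force: 0.8
```

Call:
drive_tool --increments '[[[0.02,0,0,0,0,0,1],[0.02,0,0,0,0,0,1],[0.02,0,0,0,0,0,1],[0.02,0,0,0,0,0,1]]]'

```text
time_s: 6.6
ee_pos: [0.5975, 0.1483, 0.0461]
eef_rot: [-180.0, 0.1, 72.4]
force: [-2.8, -7.5, 2.1]
gripper_width: 0.007
gripper_force: 3.8
```

Call:
drive_tool --increments '[[[0.02,0,0,0,0,0,1],[0.02,0,0,0,0,0,1],[0.02,0,0,0,0,0,1]]]'

```text
time_s: 6.9
ee_pos: [0.5985, 0.1514, 0.0461]
eef_rot: [-180.0, 0.1, 72.4]
force: [-2.0, -4.2, 0.7]
gripper_width: 0.005
gripper_force: 2.6
```

Call:
drive_tool --increments '[[[0.02,0,0,0,0,0,1],[0.02,0,0,0,0,0,1]]]'

```text
time_s: 7.1
ee_pos: [0.5993, 0.1537, 0.0461]
eef_rot: [-180.0, 0.0, 72.4]
force: [-2.0, -3.2, -0.6]
gripper_width: 0.005
gripper_force: 1.9
```

Call:
drive_tool --increments '[[[0.02,0,0,0,0,0,1],[0.02,0,0,0,0,0,1]]]'

```text
time_s: 7.3
ee_pos: [0.6001, 0.1561, 0.046]
eef_rot: [-180.0, -0.0, 72.4]
force: [-1.2, -2.0, -0.1]
gripper_width: 0.005
gripper_force: 1.0
```

Call:
drive_tool --increments '[[[0.02,0,0,0,0,0,1],[0.02,0,0,0,0,0,1],[0,0,0,0,0,0,1]]]'

```text
time_s: 7.6
ee_pos: [0.6013, 0.1584, 0.0464]
eef_rot: [179.9, -0.1, 72.4]
force: [0.3, 1.1, -0.9]
gripper_width: 0.005
gripper_force: 0.0
```

Call:
drive_tool --increments '[[[0.02,0,0,0,0,0,1],[0,0,0,0,0,0,1]]]'

```text
time_s: 7.8
ee_pos: [0.6013, 0.159, 0.0463]
eef_rot: [180.0, -0.0, 72.4]
force: [0.4, -0.5, -0.7]
gripper_width: 0.004
gripper_force: 0.0
```

Force fell to nothing, so the ball should have dropped. I'll back off, then lift and look.

Call:
drive_tool --increments '[[[-0.2,0,0,0,0,0,1],[-0.4,0,0,0,0,0,1],[-0.4,0,0,0,0,0,1],[0,0,-0.3,0,0,0,1],[0,0,-0.8,0,0,0,1],[0,0,-0.8,0,0,0,1],[0,0,-0.8,0,0,0,1],[0,0,-0.3,0,0,0,1],[0,0,0,0,0,0,1],[0,0,0,0,0,0,1],[0,0,0,0,0,0,1]]]'

```text
time_s: 8.9
ee_pos: [0.5845, 0.1107, 0.1942]
eef_rot: [-179.8, 0.1, 72.4]
force: [0.8, -0.3, 0.3]
gripper_width: 0.001
gripper_force: 0.0
```

Run:
```python
from h import *
import cv2,pickle
c=optics.calibration("wrist"); im=optics.read_camera("wrist"); pickle.dump((c,im),open("w3.pkl","wb"))
sc=optics.read_camera("scene")
a=cv2.resize(im[:300,150:350,::-1],(400,600),interpolation=cv2.INTER_CUBIC)
b=cv2.resize(sc[150:300,190:390+0,::-1],(400,300),interpolation=cv2.INTER_CUBIC)
d=cv2.resize(sc[150:300,310:510,::-1],(400,300),interpolation=cv2.INTER_CUBIC)
cv2.imwrite("pics/w3.png",np.hstack([a,np.vstack([b,d])]))
```

```text
(no output)
```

View pics/w3.png

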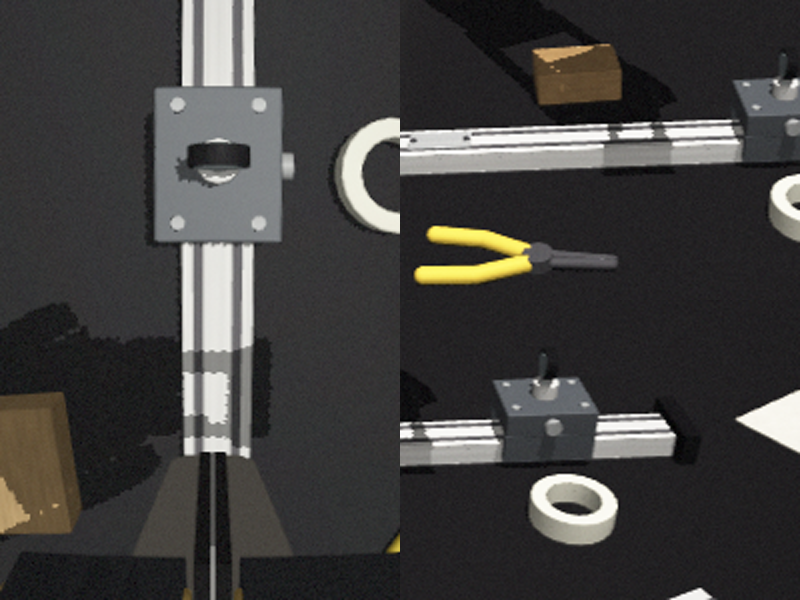

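The carriage now covers the ridged plate entirely, with block edges at rows 88 and 241. The tape, pliers and carton are untouched. Next I'll check the position against the groove, s≈0.165.

Run:
```python
from h import *
import pickle
c,im=pickle.load(open("w3.pkl","rb"));C=np.array([.564,.056])
for q in [(218,88),(218,241)]:
  P=plane("wrist",(np.array(q)+.5)/2-.5+[150,0],.058,c)[0,:2]; print(P.round(4),((P-C)@[.302,.953]).round(4))
```

```text
[0.6304 0.2489] 0.2039
[0.6069 0.1746] 0.126
```

```bash
python3 -c "
from cell import workorder;print(workorder.sign_off())"
```

```text
the job is handed in; nothing more can be done
None
```

The carriage is seated in the groove: measured within about 1 mm of it, after the push force fell to nothing. The hand is clear, the loose items were left alone, and the job is handed in.

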